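Turn a brick slip face up with a lifter

TASK

Two thin brick slips lie on the low front seat of the plywood turning jig. Pick up the upright-handled steel lifter, slide its blade under the overhanging front edge of the slip that shows its pale ribbed back, and tip that slip over the step so that it lies flat, red face up, on the cork bed behind. Do not touch that slip with the gripper or arm, leave the other slip where it lies, and stand the lifter back upright on the bench.

Things in the scene. Friction and masses are not known exactly. Their poses are not given: they have to be found in the camera images.
- lifter_grip (a point): centre of the wooden grip of the standing lifter, 68 mm above its blade's underside. Grip 34 (x) x 20 (y) x 66 mm tall, from 35 to 101 mm above the bench; grasp it from above across y. The flat level steel blade below, 3 mm thick, 50 wide, reaches 80 mm forward (+x) and 30 back of the grip's axis. z up, 0.2 kg. Let go upright, it stands by itself.
- slip_back_up_centre (a point): centre of the slip to turn: rigid tile 75 (x, front to back) x 100 (y) x 14 mm, about 0.18 kg, red face, five pale ribs on the back. It starts face down on the seat: its z axis leaves the back, up at first, down once turned. Rear (+x) edge 1 to 4 mm before the jig's step; front edge overhangs the seat by 28 to 31 mm. In either bay.
- slip_face_up_centre (a point): centre of the other slip, same size and weight, which already lies red face up (z axis up, out of the face) in the other bay of the seat and must stay there.
- jig: fixed plywood jig, 290 mm wide (y). Origin on the bench under the step's middle; +x from seat to bed, z up. Seat: x -48 to 0 mm, top 20 mm above the bench; bare bench before it, so a 20 mm gap under a slip's front edge. Cork bed: x 0 to 95, top 26 mm; the 6 mm step stops a slip's rear edge. A strip 8 mm wide, top 34 mm, along x at y = 0 parts two bays with middles at y = +-73 mm.
Mind the look-alikes: they are no part of the job. What is shaped like the part that bears lifter_grip but turquoise is not meant.

How it is judged (in metres and radians):
On the way:
1. the lifter's blade bears on the ribs-up slip and has tilted it by at least 30 degrees, but not yet past upright (contact force between lifter and slip_back_up above 0.1 N and angle between slip_back_up_centre's own z axis and vertical between 0.52 and 1.57 rad), for 0.1 s.
At the end, for the whole second after the job is handed in: The slip that was ribs up lies red face up on the cork bed, flat within 10 degrees, its centre over the bed and at rest; the lifter stands upright (within 10 degrees) with its blade down on the bench, at rest (angle between slip_back_up_centre's own z axis and vertical above 2.96 rad and x of slip_back_up_centre in the frame of jig between 0.01 and 0.09 m and y of slip_back_up_centre in the frame of jig between -0.13 and 0.13 m and z of slip_back_up_centre in the frame of jig between 0.026 and 0.043 m and linear speed of each of slip_back_up, lifter below 0.02 m/s and angle between lifter_grip's own z axis and vertical below 0.17 rad and height (world z) of lifter_grip between 0.06 and 0.076 m); the robot touches nothing.
It fails at once if the gripper or arm touches the slip that is to be turned (contact force between any of the fingers, the arm and slip_back_up above 0.5 N).
It fails at once if the other slip is shifted by more than 15 mm (distance of slip_face_up_centre from where it was at the start of the episode above 0.015 m).
It also fails if it takes over 51 s, if anything falls off the work surface, if the arm or the gripper's body presses on something with over 40 N, if the wrist force passes 120 N, or if a joint passes its speed limit or range.

ROBOT

A 6-joint arm with a two-finger parallel gripper is mounted at the origin on the work surface; the furniture and walls round the work are solid. World frame = base frame: x ahead of the robot, y to its left, z up, the work surface at z = 0. Lengths are in m, angles in degrees, forces in N, time in s.
With the tool pointing down it reaches from about 0.375 to 0.75 m from the base axis. Payload 9 kg.
Tool frame: the origin (TCP) lies where the fingers leave the gripper's body, on its centre line; the fingertips stand 73 mm ahead of it and the grasp point (between the pads) lies 54 mm ahead of it (robot.tip_reach is the distance from the TCP to the fingertips, in m); z points along the fingers, y is the line along which they close (so a half turn about z gives the same grasp; the last joint's range is limited). The gripper opens to 85 mm and grips with 20 to 120 N. Pads are 22 mm wide; open, the fingers measure 114 mm over their backs; the gripper's body (76 mm by 85 mm) begins 54 mm behind the grasp point. The pads swing forward as they close: fully open they stand 13 mm farther back than shut.
Start: joints at [-79.108, 5.964, 5.575, 89.605, 0, 77.527], TCP at [0.238, -0.551, 0.304] pointing down, gripper open.
Joint ranges: [-171.21, 171.21], [-48.23, 106.86], [-62.78, 66.21], [-105.2, 120.99], [-86.42, 89.51], [-180, 180]. Speed limits (degrees/s): [127.2, 127.2, 147.25, 180, 180, 180].

INTERFACE

Orientations are given as [roll, pitch, yaw] about the fixed x, y, z axes, in that order (R = Rz(yaw) Ry(pitch) Rx(roll)).
In Python, from plant import robot gives the robot as it stands. Calls block until the motion is done:
- robot.move_pose(position, orientation): joint-space move of the TCP to a pose.
- robot.line_to(position, vel=0.15, rotation=None, guard=None): straight line of the TCP; rotation=None keeps the orientation; vel is the mean speed in m/s. With guard (N) it stops when the force on the tool has changed by that much, and returns True; else False.
- robot.goto_joints(angles): joint-space move.
- robot.set_gripper(opening): finger opening in m; the grip force is fixed at half the most; returns when the fingers have stopped.
- robot.pause(seconds).
- robot.ik(position, orientation): joint angles nearest the present ones, or None.
- robot.observe(): the state.
- robot.grab_frame(name): name is "side" or "top"; returns the picture (400x640x3 uint8, blue, green, red); there is no depth.
- robot.get_calibration(name): a dict with "vertical_fov" (degrees; the focal length in pixels is half the picture's height over the tangent of half this angle, whatever the lens; pixels are square), "cx", "cy" (the principal point, pixels), "rvec" (rotation vector, rad) and "tvec" (3), from world to camera coordinates, as OpenCV has them. Camera axes: x right, y down, z forward; pixel columns grow to the right and rows downward; lengths in m; the calibration is good to about 2 mm. A picture is of the moment at which its call begins. get_calibration takes no time and is no camera call.
A pose or a line that the arm cannot do raises robot.IKError and nothing moves.
- robot.job_done(): hands the job in; it is judged then, once.
The state is a dict: "time": time; "q": joint angles; "qvel": joint speeds; "joint_torque": joint torques, N m; "tool_pos": TCP position; "tcp_rot": TCP orientation; "ft_force": force on the tool from outside, world axes, zero at the start; "torque": the same for the moment, N m; "gripper_width": finger opening in m; "gripper_force": force on a finger pad.
Only numpy, scipy, OpenCV 4.12 (cv2) and the standard library are available. Lean on these libraries where they do the work, as an engineer would, in place of code of your own. Each camera call takes 0.05 s, during which the arm holds its last target. There are 200 camera calls.

## Working session

There is one attempt and no reset: what is moved stays moved. The work goes in short steps, each a Python script; the robot and the scene stay as the last script left them, time stands still between calls to the robot, and variables do not carry over. Pictures are saved under pics/ and viewed, at most 10 in all, crops included, and the job is handed in when it is done.

```bash
mkdir -p pics; ls; python3 - <<'E'
from plant import robot
import cv2
for n in("side","top"):
    cv2.imwrite(f"pics/{n}0.png",robot.grab_frame(n)); print(n,robot.get_calibration(n))
print(robot.observe()["time"])
E
```

```text
pics
side {'vertical_fov': 52.704545182267545, 'cx': 320.72595219190714, 'cy': 203.24027746996452, 'rvec': array([ 2.08883613,  0.04264778, -0.01490324]), 'tvec': array([-0.49855961, -0.00758076,  1.13842493])}
top {'vertical_fov': 43.906036811162174, 'cx': 325.1702178752383, 'cy': 203.44994183583603, 'rvec': array([ 2.17322782, -2.1180462 ,  0.1752339 ]), 'tvec': array([-0.15292393,  0.51037528,  0.95717989])}
0.1
```

View pics/top0.png

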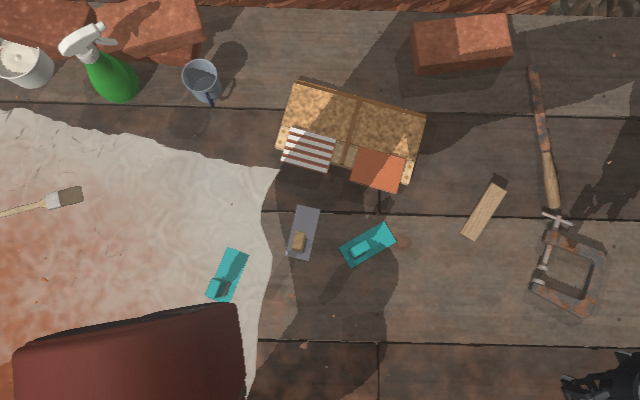

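View pics/side0.png

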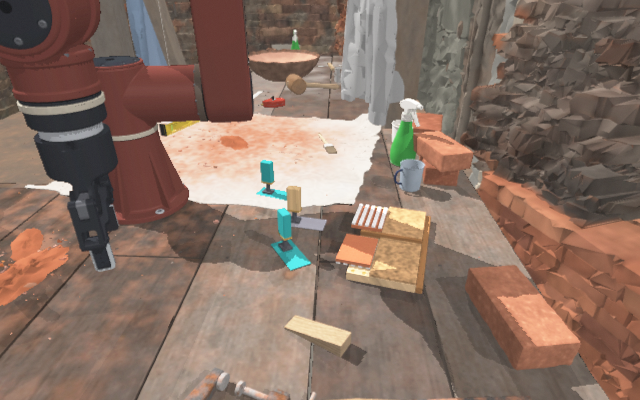

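The top view shows the ribs-up slip in the left (+y) bay at about (308,150) and the red slip at (378,170). The grey lifter has its grip near (299,241) and its blade front near (308,207). The turquoise lifters at (228,275) and (368,245) are decoys. I'll zoom in for corners.

```bash
python3 - <<'E'
import cv2
a=cv2.imread("pics/top0.png")[70:270,250:450]; b=cv2.imread("pics/side0.png")[170:310,250:450]
cv2.imwrite("pics/c0.png",cv2.resize(a,(600,600),interpolation=cv2.INTER_CUBIC))
cv2.imwrite("pics/c1.png",cv2.resize(b,(800,560),interpolation=cv2.INTER_CUBIC))
E
```

```text
(no output)
```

View pics/c0.png

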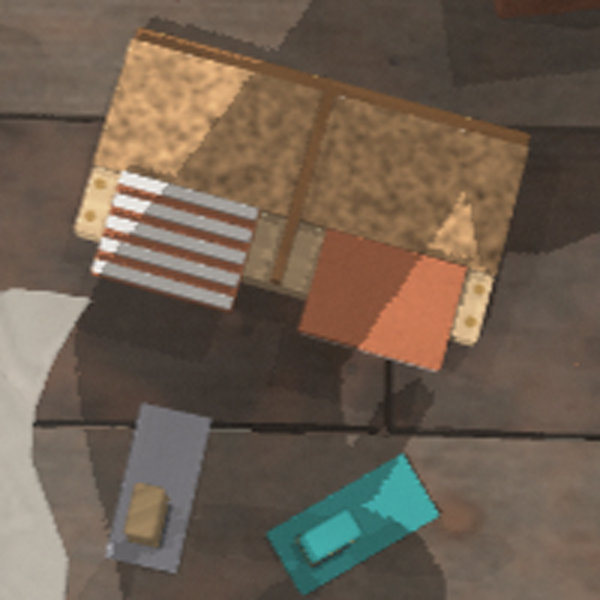

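View pics/c1.png

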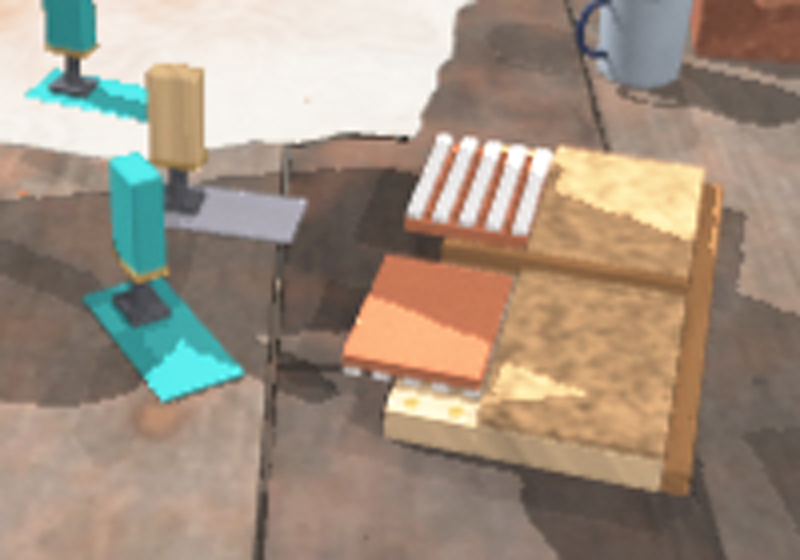

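The top crop gives the blade corners (142,404), (211,418), (177,573), (107,555). The ribbed slip's corners are (121,170), (258,209), (232,309), (94,273), and the seat's front ends are (75,234) and (470,345). I'll turn these into poses.

```bash
cat > h.py <<'E'
import numpy as np, cv2
from scipy.optimize import least_squares
from plant import robot
def cam(n):
    c=robot.get_calibration(n); f=200/np.tan(np.radians(c["vertical_fov"]/2))
    return np.array([[f,0,c["cx"]],[0,f,c["cy"]],[0,0,1]]),c["rvec"],c["tvec"]
def proj(n,P):
    K,r,t=cam(n); return cv2.projectPoints(np.float64(P),r,t,K,None)[0][:,0]
def fit(n,L,px,z,x0=(.5,0,0)):
    L=np.float64(L); z=np.broadcast_to(z,len(L))
    def W(p):
        c,s=np.cos(p[2]),np.sin(p[2]); return np.c_[p[0]+c*L[:,0]-s*L[:,1],p[1]+s*L[:,0]+c*L[:,1],z]
    r=least_squares(lambda p:(proj(n,W(p))-px).ravel(),x0)
    return r.x,np.abs(r.fun).max()
E
python3 - <<'E'
from h import *
c=lambda p:np.float64(p)/3+[250,70]
bl=[(.08,.025),(.08,-.025),(-.03,-.025),(-.03,.025)]
print("lifter",fit("top",bl,c([(142,404),(211,418),(177,573),(107,555)]),.003))
sl=[(.0375,.05),(.0375,-.05),(-.0375,-.05),(-.0375,.05)]
s=fit("top",sl,c([(121,170),(258,209),(232,309),(94,273)]),.034);print("slip",s)
print("other",fit("top",sl,c([(325,228),(467,266),(440,371),(299,331)]),.034))
j=fit("top",[(-.048,.145),(-.048,-.145),(-.048,0),(.095,0)],c([(75,234),(470,345),(277,283),(328,88)]),[.02,.02,.034,.034]);print("jig",j)
d=s[0][:2]-j[0][:2];a=j[0][2];print("slip in jig",np.cos(a)*d[0]+np.sin(a)*d[1],-np.sin(a)*d[0]+np.cos(a)*d[1])
# side check: blade front corners and slip front-left
d=lambda p:np.float64(p)/4+[250,170]
print("side grip top pred", proj("side",[[*fit("top",bl,c([(142,404),(211,418),(177,573),(107,555)]),.003)[0][:2],.101]]), "seen", d((175,70)))
E
```

```text
lifter (array([ 0.43388304, -0.09123573, -0.19159352]), np.float64(0.7744301438395098))
slip (array([ 0.62540083, -0.10327434, -0.23565085]), np.float64(0.969772489022489))
other (array([ 0.58809163, -0.24526556, -0.24330066]), np.float64(0.4055787292932109))
jig (array([ 0.64340098, -0.18264683, -0.25018741]), np.float64(1.8963643288493586))
slip in jig -0.03709120935387125 0.07244473118486879
side grip top pred [[293.34018359 187.20515768]] seen [293.75 187.5 ]
```

```bash
python3 - <<'E'
from h import *
yaw=np.degrees(-0.1916)
best=None
for y in (yaw,yaw+180):
    q=robot.ik([.434,-.091,.24],[180,0,y]); print(y,q)
    if q is not None and (best is None or abs(q[5])<abs(best[1][5])): best=(y,q)
y=best[0]; o=[180,0,y]; print("use",y)
robot.move_pose([.434,-.091,.24],o)
print(robot.line_to([.434,-.091,.127],vel=.12,guard=15))
robot.set_gripper(0.0); robot.pause(.2)
s=robot.observe(); print(s["time"],s["tool_pos"],s["tcp_rot"],s["gripper_width"],s["gripper_force"],s["ft_force"])
robot.line_to([.434,-.091,.135],vel=.08)
a=robot.observe(); print(a["ft_force"])
# pre-insertion
sc=np.array([.6254,-.1033]); th=-.241; u=np.array([np.cos(th),np.sin(th)])
p=sc+u*(-.0395-.05-.085)   # placeholder distance: lifter axis 174 mm behind step -> tip at -0.094
p=sc+u*(.0395-.175)
robot.line_to([*p,.135],vel=.1,rotation=[180,0,y+np.degrees(th+.1916)])
s=robot.observe(); print(s["time"],s["tool_pos"],s["tcp_rot"])
cv2.imwrite("pics/t1.png",robot.grab_frame("top")); b=robot.grab_frame("side")
cv2.imwrite("pics/s1.png",cv2.resize(b[150:290,250:450],(800,560),interpolation=cv2.INTER_CUBIC))
E
```

```text
-10.977871354706572 [-28.83550461 -22.36915109 -26.95233063  85.41682045   0.
 162.14236674]
169.02212864529344 [-28.83550461 -22.36915109 -26.95233063  85.41682045   0.
 -17.85763326]
use 169.02212864529344
False
3.8333 [ 0.43402995 -0.09098307  0.12705906] [1.79996711e+02 4.42947481e-03 1.69026393e+02] 0.01960457473256108 60.88075518608093 [ 0.95643777 -0.48707439  1.75623588]
[-0.12730517 -1.37502769 -1.65676986]
4.8667 [ 0.49335629 -0.07091965  0.13470905] [ 1.79999984e+02 -5.13523956e-02  1.66206837e+02]
```

View pics/s1.png

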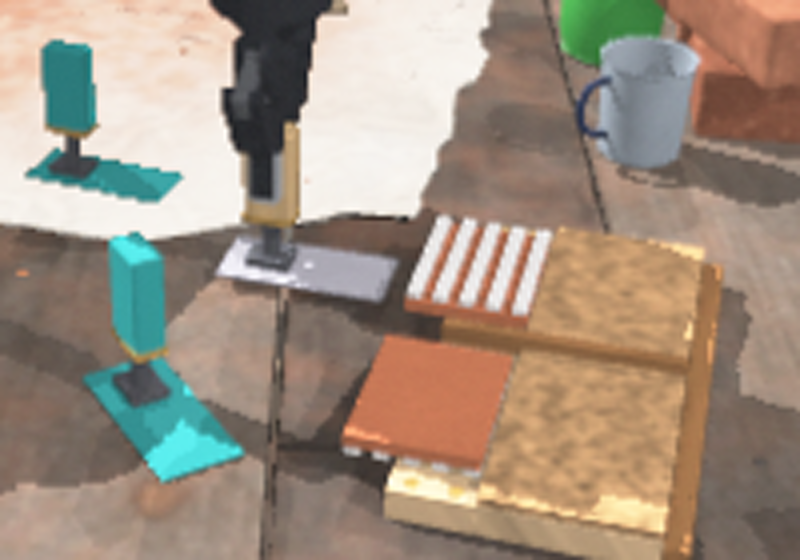

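The lifter is held level and aimed at the slip, with the blade's front corners at crop (397,257) and (383,301). Next I'll check the tip against the prediction, then insert at about 6 mm height.

```bash
python3 - <<'E'
from h import *
sc=np.array([.6254,-.1033]); th=-.241; u=np.array([np.cos(th),np.sin(th)]); v=np.array([-u[1],u[0]])
a=np.array([.49336,-.07092])
P=[[*(a+u*.08+v*k),.0107] for k in(.025,-.025)]
print(proj("side",P),"seen",[(349.25,214.25),(345.75,225.25)])
rot=[180,0,169.022+np.degrees(th+.1916)]
robot.line_to([*(sc+u*(.0395-.175)),.133],vel=.08)
f0=robot.observe()["ft_force"]
hit=robot.line_to([*(sc+u*(.0395-.134)),.133],vel=.05,guard=6)
s=robot.observe(); print(hit,s["time"],s["tool_pos"],s["ft_force"]-f0)
b=robot.grab_frame("side")
cv2.imwrite("pics/s2.png",cv2.resize(b[150:290,250:450],(800,560),interpolation=cv2.INTER_CUBIC))
E
```

```text
[[349.57335652 214.5562658 ]
 [345.32095286 224.43913718]] seen [(349.25, 214.25), (345.75, 225.25)]
False 6.1833 [ 0.53340679 -0.08063572  0.1328643 ] [0.14824616 0.13848357 0.48573245]
```

View pics/s2.png

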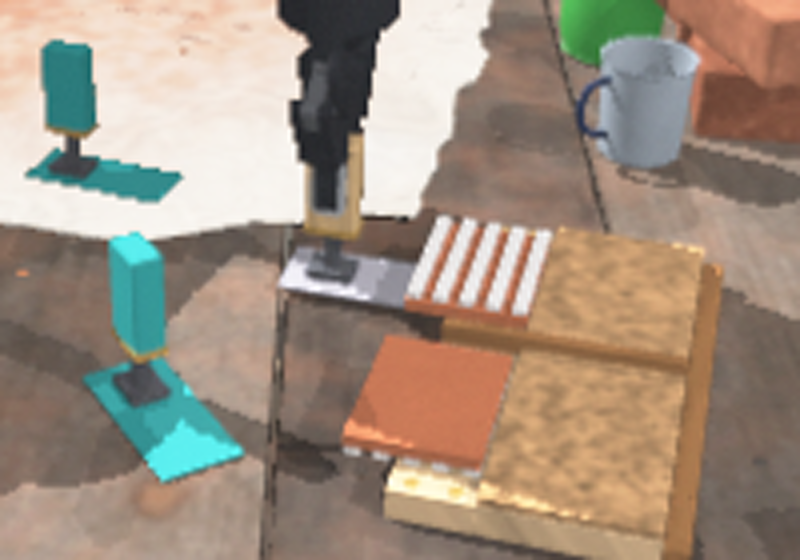

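The blade is about 24 mm under the front edge and the slip hasn't moved. I'll lift along the arc to about 65°, then look.

```bash
cat >> h.py <<'E'
sc=np.array([.6254,-.1033]); th=-.241; u=np.array([np.cos(th),np.sin(th)])
def tip(x,z,**k):   # blade's top front edge at jig x, height z
    return robot.line_to([*(sc+u*(.0395+x-.08)),z+.124],**k)
E
python3 - <<'E'
from h import *
r=.052
for d in (0,10,20,30,40,50,58,65):
    t=np.radians(d); hit=tip(-.002-r*np.cos(t),.02+r*np.sin(t),vel=.04,guard=15)
    s=robot.observe(); print(d,hit,s["time"],s["ft_force"].round(1))
    if hit: break
b=robot.grab_frame("side")
cv2.imwrite("pics/s3.png",cv2.resize(b[150:290,250:450],(800,560),interpolation=cv2.INTER_CUBIC))
E
```

```text
0 False 6.6583 [ 0.2 -0.3 -3.3]
10 False 7.0333 [ 0.4 -0.7 -2.8]
20 False 7.4083 [-0.7 -0.  -3.1]
30 False 7.7833 [-0.   0.2 -2.6]
40 False 8.1583 [-1.1  0.2 -3.1]
50 False 8.5333 [-0.8  1.  -2.2]
58 False 8.8667 [-0.6 -0.1 -2.4]
65 False 9.175 [-0.6 -0.1 -2.8]
```

View pics/s3.png

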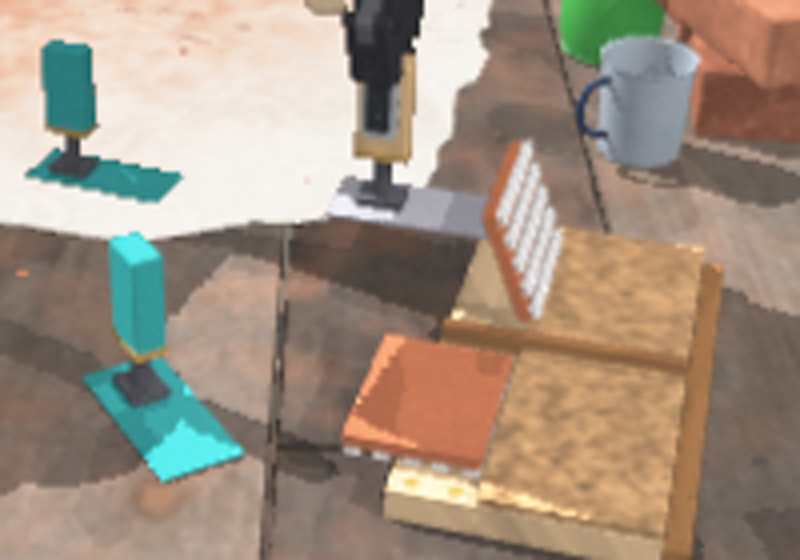

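The slip stands at about 65–70°, leaning on the blade with its rear edge at the step. Next I'll push it past upright.

```bash
python3 - <<'E'
from h import *
for x,z in ((-.015,.073),(-.006,.076),(.004,.077),(.014,.077),(.026,.075)):
    hit=tip(x,z,vel=.04,guard=15); s=robot.observe(); print(x,hit,s["time"],s["ft_force"].round(1))
    if hit: break
robot.pause(.5)
b=robot.grab_frame("side")
cv2.imwrite("pics/s4.png",cv2.resize(b[150:290,250:450],(800,560),interpolation=cv2.INTER_CUBIC))
E
```

```text
-0.015 False 9.6417 [-0.5 -0.7 -1.8]
-0.006 False 10.025 [ 0.6  0.2 -1.5]
0.004 False 10.425 [-0.  -0.5 -1.8]
0.014 False 10.825 [-0.3  0.1 -2.3]
0.026 False 11.275 [-0.9 -0.1 -2.3]
```

View pics/s4.png

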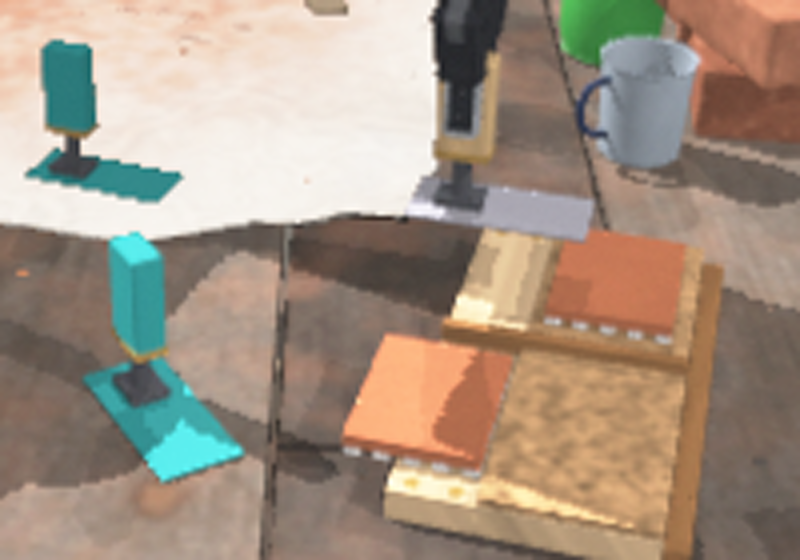

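The slip lies flat, red face up, on the bed, and the other slip hasn't moved. Now I'll stand the lifter back on the bench.

```bash
python3 - <<'E'
from h import *
tip(-.125,.075,vel=.12); tip(-.125,.012,vel=.1)
hit=tip(-.125,.0025,vel=.02,guard=5); s=robot.observe(); print(hit,s["tool_pos"],s["ft_force"])
robot.set_gripper(.07); robot.pause(.2)
p=robot.observe()["tool_pos"]; robot.line_to([p[0],p[1],.26],vel=.1); robot.pause(.5)
print(robot.observe()["time"])
b=robot.grab_frame("side")
cv2.imwrite("pics/s5.png",cv2.resize(b[150:290,250:450],(800,560),interpolation=cv2.INTER_CUBIC))
E
```

```text
True [ 0.46471909 -0.06375319  0.12703654] [0.20930686 1.09059873 4.71216057]
17.2083
```

View pics/s5.png

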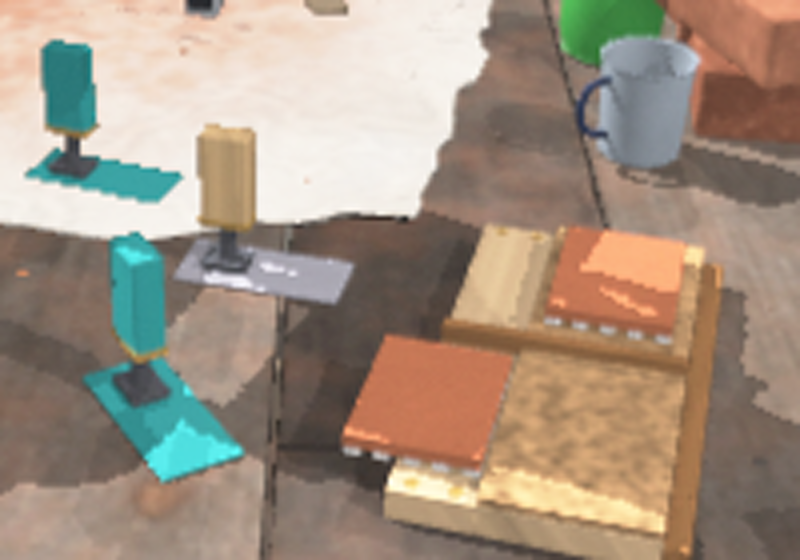

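The lifter stands upright and free on the bench, the turned slip is flat on the bed, and the gripper is clear.

```bash
python3 -c "
from plant import robot
print(robot.job_done())"
```

```text
the job is handed in; nothing more can be done
None
```

Job handed in at about 17 s: the ribbed slip lies flat, red face up, on the cork bed, the other slip looks unmoved, and the lifter stands upright on the bench; the judge returned no verdict.

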